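# Bolt a spring-loaded tilt stage down level

## Robot

A 6-joint arm with a two-finger parallel gripper is mounted at the origin on the work surface. World frame = base frame: x ahead of the robot, y to its left, z up, the work surface at z = 0. Lengths are in m, angles in rad, forces in N, time in s.
With the tool pointing down it reaches from about 0.35 to 0.775 m from the base axis. Payload 5.5 kg.
Tool frame: the origin (TCP) lies between the finger pads; the fingertips stand 14 mm ahead of it and the grasp point (between the pads) lies 5 mm behind it; z points along the fingers, y is the direction in which the jaws open and shut (so a half turn about z gives the same grasp; the last joint's range is limited). The gripper opens to 85 mm and grips with 20 to 120 N. Pads are 22 mm wide; open, the fingers measure 114 mm over their backs; the gripper's body (76 mm by 85 mm) begins 54 mm behind the grasp point. The pads swing forward as they close: fully open they stand 13 mm farther back than shut.
Start: joints at [-1.292, 0.313, 0.046, 1.304, 0, 1.431], TCP at [0.234, -0.525, 0.245] pointing down, gripper open.
Joint ranges: [-2.76, 2.76], [-0.86, 1.69], [-1.03, 1.26], [-2.2, 2.34], [-1.47, 1.5], [-3.14, 3.14]. Speed limits (rad/s): [2.57, 2.57, 3.14, 3.14, 3.14, 3.14].

## Interface

Orientations are given as a 3x3 rotation matrix whose columns are the frame's x, y, z axes.
In Python, from station import manip, imaging, job gives the robot as it stands. The module is installed in compiled form; this text tells all that it offers.
- The arm moves only by the tool apply_moves, never from a script. Its argument "commands" is a list of rows, each an object of numbers: "dx", "dy", "dz": the shift along the tool's x, y, z in mm; "roll": the turn about the tool's z in rad. In form: [{"dx": .., "dy": .., "dz": .., "roll": ..}, ...]. A call has 1 to 5 rows; each row is the pose to reach, as a shift and turn from the pose measured when the call began, along the tool's axes at that moment; what a row does not reach only later rows make up. A row lasts 1/8 s, in which the tool goes at most 62.5 mm and 10.7 degrees, less where a joint would pass 70% of its speed; a pose out of reach is approached as far as the arm can. A call with a gripper value outside its range is refused whole. "grip" is the closure, from 0 (fully open) to 1 (shut), set as the call begins (left out, the last holds). The fingers move at their own pace and stop on an object; "squeeze" is the grip in N (left out, the last holds). Time passes only in rows, so rows that repeat a pose let the fingers close. It gives the time, the measured TCP pose, the force and the opening at its end, in the units of the state.
- manip.sense(): the state, without advancing time (a new reading comes with each control period).
- imaging.capture(name): name is "scene" or "top" or "wrist"; returns the picture (384x512x3 uint8, red, green, blue); there is no depth.
- imaging.camera_params(name): a dict with "fx", "fy", "cx", "cy" (pixels), "R" (3x3) and "t" (3): a world point X has camera coordinates R X + t; the wrist camera has in their place "T_tool_cam" (4x4, takes a point from camera to tool coordinates, whose origin is the TCP and whose axes are the flange's). Camera axes: x right, y down, z forward; pixel columns grow to the right and rows downward; lengths in m; the calibration is good to about 2 mm. A picture is of the moment at which its call begins: read the wrist's pose just before it. camera_params takes no time and is no camera call.
- job.hand_in(): hands the job in, once; it reports no verdict.
Trained networks look in the newest picture that a camera, given by its name, has taken for a name from the list of things; names that differ only in an ending like _2 or _b are one class to them, and where a whole thing is asked for, a point or a joint stands for the part that bears it (a point fixed in the world has none). Each returns a list of dicts, best first, with "conf" (0 to 1); they miss things now and then, are a little off and sometimes report something else, mostly with a low value. They report only what shows in the picture. A call takes as long as a camera call.
- imaging.find_in(camera, thing): "point" ([row, column] in pixels, amid what is visible of it).
- imaging.cut_out(camera, thing): "mask" (384x512 bool, what is visible of it) and "point" ([row, column] in pixels, amid what is visible of it).
- imaging.pinpoint(camera, thing): "point" ([row, column] in pixels: a listed point, or the origin of a listed thing).
The state is a dict: "time_s": time; "q": joint angles; "joint_velocities": joint speeds; "tau": joint torques, N m; "position": TCP position; "ee_rot": TCP orientation; "wrist_force": force on the tool from outside, world axes, zero at the start; "moment": the same for the moment, N m; "finger_gap": opening from 0.0 (shut) to 1.0 (fully open).
Only numpy, scipy, OpenCV 4.12 (cv2) and the standard library are available. Lean on these libraries where they do the work, as an engineer would, in place of code of your own. Each camera call takes 0.05 s, during which the arm holds its last target. There are 200 camera calls.

## Task

The tilt stage that carries the black sensor has sprung up and is to be locked flat. Press its hinged plate down against the spring until it lies level and, holding it there, slide the locking bolt by its knob fully home into the keeper, feeling for the height at which it goes in, then let go so that the bolt alone keeps the plate level. Never force the bolt or plate against the lock bracket (25 N at most), do not touch the sensor, and leave everything else on the table where it is.

Things in the scene. Friction and masses are not known exactly. Their poses are not given: they have to be found in the camera images.
- stage: Tilt stage, fixed: aluminium base plate 295 x 215 x 12 mm on rubber feet, top 18 mm above the table. Origin on the table; the base spans x -140..155, y -90..125 mm. x points from the free (bolt) edge to the hinge, y to the lock bracket, z up. The hinge axis runs along y at x = 125, z = 60 mm. A graduated quadrant stands at y = -85 mm near the free edge, up to z = 145 mm.
- tilt (a joint): Tilt of the hinged aluminium plate, rad: 0 = level, positive = free edge up. Springs hold it at 0.18 to 0.33 and bring it back if let go; level takes 5 to 12 N downwards at the bolt line (210 mm from the hinge axis); end buffers stop it firmly at -0.04. Plate 8 mm thick, y -75..75 mm, 16 to 255 mm from the axis, which lies in its mid-plane: level, its top is 64 mm above the table.
- bolt (a joint): Travel of the locking bolt, m: 0 = back, 0.026 = home; slides to stage +y, friction 2 N, stays where left. Steel rod 10 mm thick with a flat end, along y on the plate 210 mm from the hinge axis, its axis 9 mm above the plate's top, in two guides at y = -52 and 56 mm (24 x 12 mm, 17 mm high). Its end is at y = 70 mm when back, meets the keeper at 80 mm, and is at 96 mm when home.
- bolt_knob (a point): On the axis of the bolt's knob, 19 mm above the plate's top; z is the plate's normal, x and y the stage's axes turned with the plate. The knob is a round steel pin 16 mm thick standing on the rod, its top 43 mm above the plate. At stage y = -13 mm when back, 13 mm when home. Bare plate for 45 mm towards the free edge, 85 mm to the sensor's face: pinch or straddle it from above.
- sensor (a point): Centre of the black sensor box, 50 x 50 x 26 mm, screwed on the plate 100 mm from the hinge axis; a metal stub points to -y. Not to be touched.
- lock: Lock bracket, a steel post on the base; origin on the base's top at stage x = -85, y = 92 mm. It holds the keeper, 36 mm wide, face at stage y = 80 mm, with a slot 11.6 mm high for the rod. The keeper is clamped in slotted ears: its height is up to 5 mm (0.024 rad of tilt) off nominal and is not measured. Nominal: plate level = rod touching the top of the slot, where the spring will hold it.
- spare_sensor_mid (a point): Loose black sensor box 36 x 36 x 30 mm, its centre; bystander near the stage.
- spirit_level_mid (a point): Loose aluminium spirit level 100 x 20 x 30 mm, its centre; bystander near the stage.
- round_cap_mid (a point): Loose round aluminium cap, 54 mm across, 12 mm high, its centre; bystander near the stage.
- mouse_mid (a point): White computer mouse 100 x 58 x 32 mm, its centre; bystander.
- screwdriver_grip (a point): Screwdriver 170 mm long lying on the table, middle of its handle; bystander.
- converter_mid (a point): Loose black electronics box 62 x 40 x 18 mm, its centre; bystander.

How it is judged:
By the outcome, as a careful person would: the job done as asked, in the order asked, and still so for the second after the job is handed in, with the robot touching nothing.
It also fails if it takes over 38 s, if anything falls off the work surface, if the arm or the gripper's body presses on something with over 40 N, if the wrist force passes 120 N, or if a joint passes its speed limit or range.

## Working session

There is one attempt and no reset: what is moved stays moved. The work goes in short steps, Python scripts to look and compute and a tool call to move; the robot and the scene stay as the last step left them, time stands still between calls to the robot, and variables do not carry over. Pictures are saved under pics/ and viewed, about 8 in all and at most 12, crops included, and the job is handed in when it is done.

Besides the shell and the picture viewer there is one more tool, called after ">>>" as name([rows], argument=value, ...), one row to a line, values as JSON. apply_moves: Moves the arm, as the interface text tells. Its arguments: {"type":"object","properties":{"commands":{"type":"array","items":{"type":"object","properties":{"dx":{"type":"number"},"dy":{"type":"number"},"dz":{"type":"number"},"roll":{"type":"number"}}}},"grip":{"type":"number"},"squeeze":{"type":"number"}},"required":["commands"]}

```bash
mkdir -p pics; cat > h.py <<'E'
import numpy as np, cv2
from station import manip, imaging, job
def shot(cam,name,crop=None,scale=1):
    s=manip.sense(); im=imaging.capture(cam)[:,:,::-1]
    if crop: r0,r1,c0,c1=crop; im=im[r0:r1,c0:c1]
    im=cv2.resize(im,None,fx=scale,fy=scale,interpolation=cv2.INTER_CUBIC)
    cv2.imwrite('pics/'+name+'.png',im); return s
def cam(name,s=None):
    p=imaging.camera_params(name)
    K=np.array([[p['fx'],0,p['cx']],[0,p['fy'],p['cy']],[0,0,1.]])
    if 'T_tool_cam' in p:
        T=np.eye(4);T[:3,:3]=s['ee_rot'];T[:3,3]=s['position'];W=np.linalg.inv(T@np.array(p['T_tool_cam']))
        return K,W[:3,:3],W[:3,3]
    return K,np.array(p['R']),np.array(p['t'])
def proj(C,X):
    K,R,t=C; x=K@(R@np.asarray(X).T+t[:,None]); return (x[:2]/x[2])[::-1].T  # row,col
def onz(C,rc,z):
    K,R,t=C; d=R.T@np.linalg.inv(K)@np.array([rc[1],rc[0],1.]); o=-R.T@t
    return o+d*(z-o[2])/d[2]
E
python3 - <<'E'
from h import *
s=manip.sense(); print(s['position'],s['wrist_force'],s['finger_gap'],s['time_s'])
print(np.round(s['ee_rot'],3))
for c in ['scene','top']:
    shot(c,c+'0',scale=1.5)
    for th in ['stage','lock','bolt_knob','sensor','spare_sensor_mid','spirit_level_mid','round_cap_mid']:
        r=imaging.pinpoint(c,th)[:2]; C=cam(c)
        print(c,th,[(np.round(x['point']),round(x['conf'],2),np.round(onz(C,x['point'],{'stage':0,'lock':.018,'bolt_knob':.13,'sensor':.1}.get(th,.015)),3)) for x in r])
E
```

```text
[ 0.23367259 -0.52482272  0.24439721] [-0.98922996 -0.06078901  0.41030539] 1.0008683467275392 0.0
[[ 0.914  0.407 -0.001]
 [ 0.407 -0.914  0.002]
 [ 0.    -0.002 -1.   ]]
scene stage [(array([218., 246.]), 0.89, array([ 0.575, -0.082,  0.   ])), (array([255.,  99.]), 0.24, array([ 0.397, -0.458,  0.   ]))]
scene lock []
scene bolt_knob [(array([176., 223.]), 0.71, array([ 0.51 , -0.105,  0.13 ]))]
scene sensor [(array([197., 258.]), 0.63, array([ 0.626, -0.083,  0.1  ])), (array([186., 270.]), 0.31, array([ 0.611, -0.016,  0.1  ]))]
scene spare_sensor_mid [(array([270., 157.]), 0.64, array([ 0.571, -0.392,  0.015])), (array([188., 208.]), 0.49, array([ 0.387, -0.065,  0.015]))]
scene spirit_level_mid [(array([139., 313.]), 0.57, array([0.426, 0.462, 0.015])), (array([245., 204.]), 0.56, array([ 0.586, -0.256,  0.015]))]
scene round_cap_mid [(array([189., 272.]), 0.54, array([0.541, 0.073, 0.015])), (array([190., 208.]), 0.2, array([ 0.395, -0.075,  0.015]))]
top stage [(array([190., 270.]), 0.65, array([ 0.585, -0.074,  0.   ])), (array([207., 284.]), 0.25, array([ 0.529, -0.118,  0.   ]))]
top lock [(array([219., 250.]), 0.52, array([ 0.489, -0.011,  0.018]))]
top bolt_knob [(array([206., 283.]), 0.44, array([ 0.515, -0.107,  0.13 ]))]
top sensor [(array([173., 273.]), 0.68, array([ 0.618, -0.079,  0.1  ]))]
top spare_sensor_mid [(array([254., 267.]), 0.45, array([ 0.383, -0.063,  0.015]))]
top spirit_level_mid [(array([189., 326.]), 0.53, array([ 0.585, -0.253,  0.015]))]
top round_cap_mid [(array([211., 217.]), 0.71, array([0.515, 0.09 , 0.015]))]
```

View pics/scene0.png

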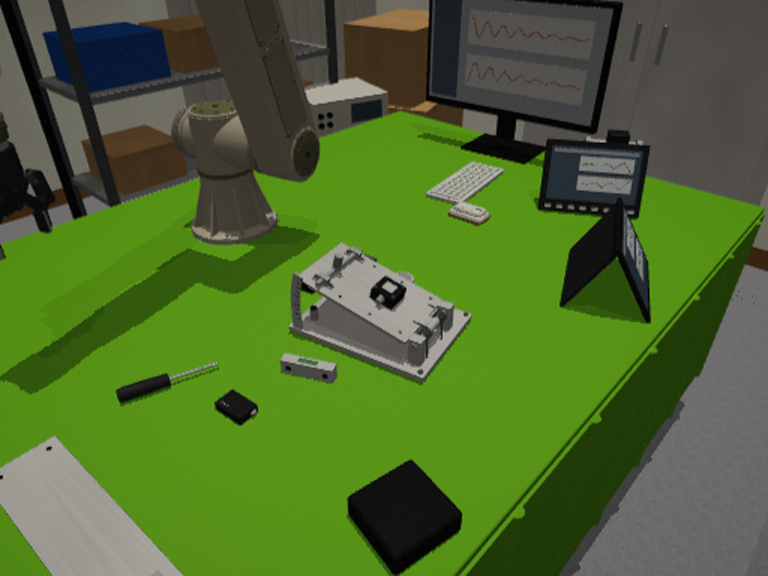

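View pics/top0.png

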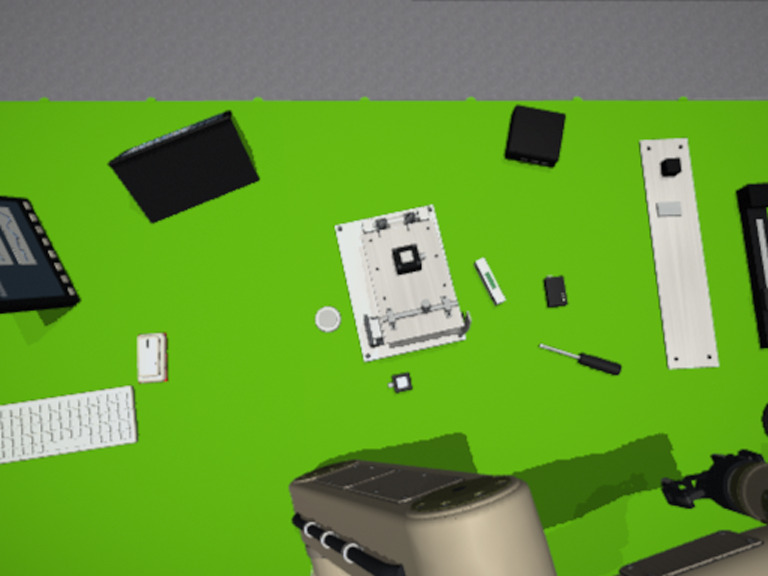

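The scene picture shows the stage sprung up, hinge on the far side, the knob at about (337,258), and the spirit level and black box well clear. In the top picture the base corners are at about (336,227), (432,206), (466,338) and (366,361), and the lock bracket is at the near left. Next I'll fit the stage pose.

```bash
cat >> h.py <<'E'
def stagepose():
    C=cam('top'); px=np.array([[227,336],[206,432],[338,466],[361,366]])/1.5
    W=np.array([onz(C,p,.018)[:2] for p in px]); S=np.array([[155,125],[155,-90],[-140,-90],[-140,125]])/1e3
    A=S-S.mean(0);B=W-W.mean(0); th=np.arctan2((A[:,0]*B[:,1]-A[:,1]*B[:,0]).sum(),(A*B).sum())
    R=np.array([[np.cos(th),-np.sin(th)],[np.sin(th),np.cos(th)]]); o=W.mean(0)-R@S.mean(0)
    return th,R,o,(W-(S@R.T+o))
def knob(tilt,h,y): # stage coords of point h above plate top on knob axis
    c,s=np.cos(tilt),np.sin(tilt); a=h+.004
    return np.array([.125-.210*c+a*s,y,.060+.210*s+a*c])
E
python3 - <<'E'
from h import *
th,R,o,e=stagepose(); print(th,o,np.round(e*1e3,1))
from scipy.optimize import least_squares
Cs={c:cam(c) for c in('top','scene')}
def w(p): return np.r_[R@p[:2]+o,p[2]]
for t in (.18,.25,.33):
    p=w(knob(t,.019,-.013)); print(t,p,proj(Cs['top'],p[None]),proj(Cs['scene'],p[None]))
E
```

```text
0.22350705951664912 [ 0.58427991 -0.08319287] [[-1.7 -3.1]
 [-3.6  2.2]
 [ 2.1  2.2]
 [ 3.2 -1.3]]
0.18 [ 0.51159934 -0.11304512  0.12022462] [[207.90768184 285.25809574]] [[180.48794192 221.70377232]]
0.25 [ 0.5161904  -0.11200155  0.13423982] [[205.67943848 285.29068832]] [[176.71956531 222.80676939]]
0.33 [ 0.52259251 -0.11054632  0.14980801] [[202.67981131 285.21426307]] [[172.57347461 224.45255143]]
```

>>> apply_moves([
  {"dx":50,"dy":-31,"dz":0,"roll":0.05},
  {"dx":100,"dy":-62,"dz":0,"roll":0.1},
  {"dx":150,"dy":-93,"dz":0,"roll":0.15},
  {"dx":200,"dy":-124,"dz":0,"roll":0.195},
  {"dx":250,"dy":-155,"dz":0,"roll":0.195},
], grip=0.5)

```text
time_s: 1.42
position: [0.4001, -0.2806, 0.2456]
ee_rot: [[0.975, 0.221, 0.001], [0.221, -0.975, -0.001], [0.001, 0.001, -1.0]]
wrist_force: [-0.1, -0.9, 0.9]
finger_gap: 0.501
```

```bash
python3 - <<'E'
from h import *
print(np.round(imaging.camera_params('wrist')['T_tool_cam'],3))
s=manip.sense();th,R,o,e=stagepose();print(s['position'],s['finger_gap'],s['time_s'],np.arctan2(s['ee_rot'][1][0],s['ee_rot'][0][0]))
p=np.r_[R@knob(.25,.019,-.013)[:2]+o,s['position'][2]]
print(np.array(s['ee_rot']).T@(p-s['position']))
E
```

```text
[[-0.    -0.954 -0.299  0.076]
 [ 1.    -0.     0.001  0.001]
 [-0.001 -0.299  0.954 -0.128]
 [ 0.     0.     0.     1.   ]]
[ 0.40007817 -0.28055253  0.24560728] 0.5007733468045026 1.425 0.22314088339607158
[ 1.50532732e-01 -1.38677253e-01 -3.79804996e-05]
```

>>> apply_moves([
  {"dx":40,"dy":-38},
  {"dx":80,"dy":-75},
  {"dx":120,"dy":-112},
  {"dx":145,"dy":-139},
  {"dx":145,"dy":-139},
])

```text
schema error: expected keys dx, dy, dz, roll
```

```bash
python3 - <<'E'
from h import *
s=shot('wrist','w1',scale=1.5);th,R,o,e=stagepose();print(s['position'],s['wrist_force'],s['time_s'])
C=cam('wrist',s)
w=lambda p:np.r_[R@p[:2]+o,p[2]]
for t in (.2,.25,.3): print(t,[np.round(proj(C,w(knob(t,h,-.013))[None])) for h in(.019,.043)])
for th in ['bolt_knob','sensor','lock']: print(th,[(np.round(x['point'],1),round(x['conf'],2)) for x in imaging.pinpoint('wrist',th)[:2]])
E
```

```text
[ 0.40007817 -0.28055253  0.24560728] [-0.11477323 -0.9108265   0.9459104 ] 1.425
0.2 [array([[-33.,  37.]]), array([[-57.,   9.]])]
0.25 [array([[-45.,  25.]]), array([[-74.,  -5.]])]
0.3 [array([[-59.,  13.]]), array([[-94., -21.]])]
bolt_knob [(array([133.4,  56.4]), 0.3)]
sensor []
lock []
```

View pics/w1.png

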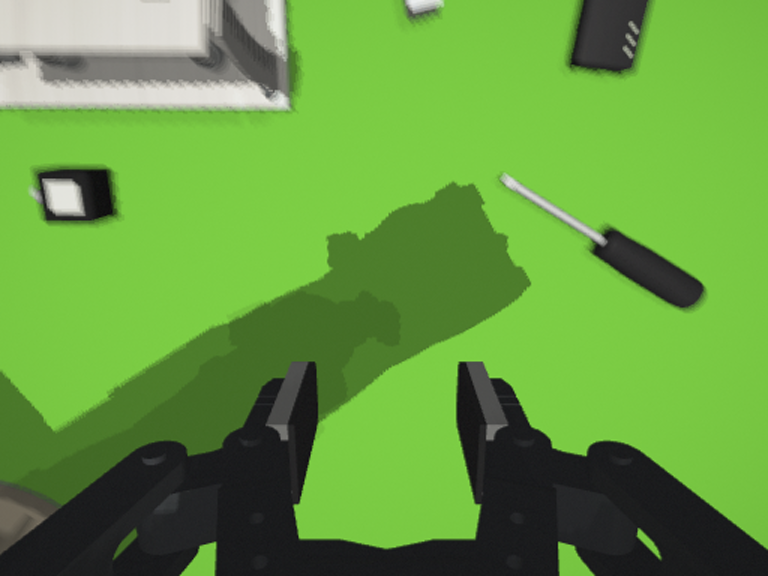

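The move was refused because every key is needed. The picture is from the old pose: fingers half open, and the stage corner at (290,108). I'll repeat the move with all the keys.

>>> apply_moves([
  {"dx":40,"dy":-38,"dz":0,"roll":0},
  {"dx":80,"dy":-75,"dz":0,"roll":0},
  {"dx":120,"dy":-112,"dz":0,"roll":0},
  {"dx":145,"dy":-139,"dz":0,"roll":0},
  {"dx":145,"dy":-139,"dz":0,"roll":0},
])

```text
time_s: 2.25
position: [0.5105, -0.113, 0.2452]
ee_rot: [[0.974, 0.226, 0.0], [0.226, -0.974, -0.001], [-0.0, 0.001, -1.0]]
wrist_force: [-0.4, -0.8, -0.1]
finger_gap: 0.502
```

```bash
python3 - <<'E'
from h import *
s=shot('wrist','w2',scale=1.5);th,R,o,e=stagepose();print(s['position'],s['wrist_force'],s['time_s'])
C=cam('wrist',s)
w=lambda p:np.r_[R@p[:2]+o,p[2]]
for t in (.2,.25,.3): print(t,[np.round(proj(C,w(knob(t,h,-.013))[None])) for h in(.019,.043)])
for th in ['bolt_knob','sensor','lock']: print(th,[(np.round(x['point'],1),round(x['conf'],2)) for x in imaging.pinpoint('wrist',th)[:2]])
E
```

```text
[ 0.51054236 -0.11299942  0.24518396] [-0.40003436 -0.82395998 -0.11884657] 2.25
0.2 [array([[186., 257.]]), array([[190., 257.]])]
0.25 [array([[186., 257.]]), array([[187., 257.]])]
0.3 [array([[184., 257.]]), array([[184., 257.]])]
bolt_knob [(array([181.5, 255.4]), 0.73)]
sensor [(array([ 30.8, 239.8]), 0.58)]
lock [(array([256.2, 196.7]), 0.47)]
```

View pics/w2.png

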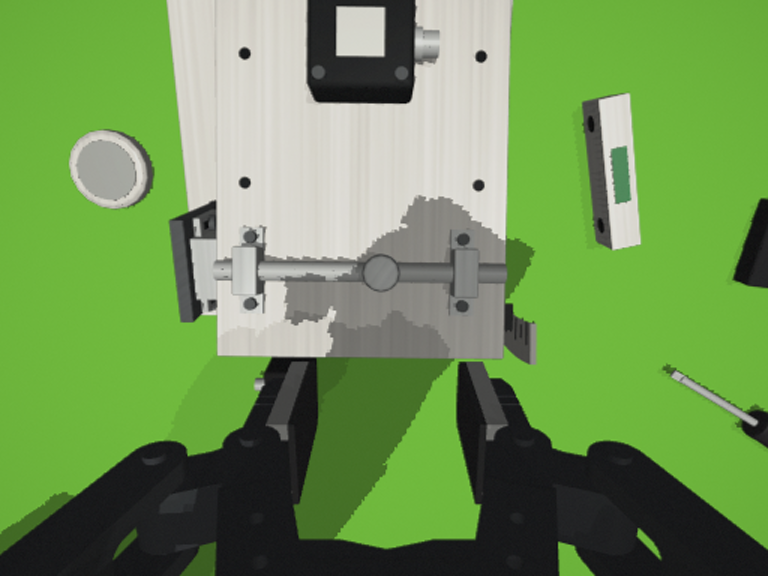

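The wrist picture shows the knob top at about row 181, column 254 (native pixels). The rod lies level in the image, so the roll is aligned. The guides, and the lock bracket at the left, are clear. I'll fit tilt and pose to the plate corners and the knob.

```bash
python3 - <<'E'
from h import *
from scipy.optimize import least_squares
s=manip.sense();th0,R,o,e=stagepose();C=cam('wrist',s);Ct=cam('top')
def pt(r,h,y,t):
    c,q=np.cos(t),np.sin(t);a=h+.004
    return [.125-r*c+a*q,y,.06+r*q+a*c]
obs=np.array([[272,381],[355,217.5],[357,503],[182,244.5],[184.5,478.5],[53,244.5],[56,481]])/1.5
# screws: symmetric pairs; unknown radii/half-width -> only use knob and corners; rod ends of plate edge
obs=obs[:3]
px=np.array([[227,336],[206,432],[338,466],[361,366]])/1.5
S=np.array([[155,125,18],[155,-90,18],[-140,-90,18],[-140,125,18]])/1e3
def W(P,v):
    P=np.array(P);c,q=np.cos(v[1]),np.sin(v[1]);return np.c_[P[:,0]*c-P[:,1]*q+v[2],P[:,0]*q+P[:,1]*c+v[3],P[:,2]]
def f(v):
    P=[pt(.210,.043,-.013,v[0]),pt(.255,0,.075,v[0]),pt(.255,0,-.075,v[0])]
    return np.r_[(proj(C,W(P,v))-obs).ravel()/1.5,(proj(Ct,W(S,v))-px).ravel()/1.5]
r=least_squares(f,[.25,th0,*o]);v=r.x;print(v,np.round(r.fun,1))
print(np.sqrt(np.diag(np.linalg.inv(r.jac.T@r.jac))))
r2=least_squares(lambda v:f(v)[:6],v);print('wrist only',r2.x,np.round(r2.fun,1))
for u in(v,r2.x):
  for t in (u[0],.0):
    p=W([knob(t,.033,-.013)],u)[0]; print('grasp pt',t,p,'tool delta',1e3*np.array(s['ee_rot']).T@(p+[0,0,-.005]-s['position']))
np.save('v.npy',r2.x)
E
```

```text
[ 0.24753209  0.22554203  0.58641026 -0.08328513] [ 0.3  0.9  0.6 -0.6 -0.6 -0.6 -0.7 -0.7 -1.2  0.4 -0.1  0.5  0.3 -0.2]
[0.00919723 0.00768774 0.00068225 0.00093764]
wrist only [ 0.24770045  0.22505251  0.58657645 -0.0833376 ] [ 0.2  1.   0.5 -0.6 -0.6 -0.6]
grasp pt 0.2475320896033714 [ 0.52154483 -0.11150604  0.14732477] tool delta [ 12.745209    -0.63754879 103.0161117 ]
grasp pt 0.0 [ 0.5064703  -0.11496483  0.097     ] tool delta [ -2.69854241  -0.67653133 153.34776684]
grasp pt 0.2477004522052385 [ 0.52171155 -0.11152348  0.14735752] tool delta [ 12.90385002  -0.58340358 102.98334991]
grasp pt 0.0 [ 0.506621   -0.11497817  0.097     ] tool delta [ -2.55459814  -0.62998454 153.34775419]
```

>>> apply_moves([
  {"dx":13,"dy":-1,"dz":25,"roll":0},
  {"dx":13,"dy":-1,"dz":55,"roll":0},
  {"dx":13,"dy":-1,"dz":80,"roll":0},
  {"dx":13,"dy":-1,"dz":98,"roll":0},
  {"dx":13,"dy":-1,"dz":98,"roll":0},
], grip=0.65, squeeze=30)

```text
time_s: 3.08
position: [0.5202, -0.1121, 0.1461]
ee_rot: [[0.975, 0.22, -0.003], [0.22, -0.975, -0.0], [-0.003, -0.0, -1.0]]
wrist_force: [-0.2, -0.3, 0.7]
finger_gap: 0.352
```

```bash
python3 - <<'E'
from h import *
s=shot('wrist','w3',scale=1.5);print(s['position'],s['wrist_force'],s['finger_gap'],s['time_s'])
E
```

```text
[ 0.52022263 -0.11209587  0.14609348] [-0.23412867 -0.25975252  0.68544159] 0.35224931692976275 3.075
```

View pics/w3.png

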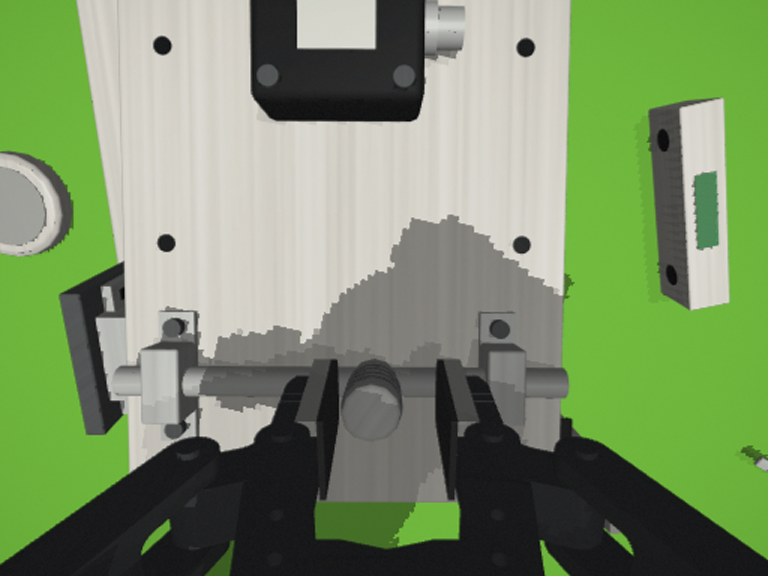

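The picture shows the knob between the pads, but about 3 mm towards the left (lock-side) finger. I'll shift by that much, then close.

>>> apply_moves([
  {"dx":1,"dy":-3,"dz":0,"roll":0},
  {"dx":1,"dy":-3,"dz":0,"roll":0},
])

```text
time_s: 3.38
position: [0.5218, -0.1093, 0.1482]
ee_rot: [[0.975, 0.22, 0.0], [0.22, -0.975, -0.001], [-0.0, 0.001, -1.0]]
wrist_force: [0.0, 0.6, 0.3]
finger_gap: 0.354
```

>>> apply_moves([
  {"dx":0,"dy":0,"dz":0,"roll":0},
  {"dx":0,"dy":0,"dz":0,"roll":0},
  {"dx":0,"dy":0,"dz":0,"roll":0},
  {"dx":0,"dy":0,"dz":0,"roll":0},
], grip=1.0, squeeze=30)

```text
time_s: 3.88
position: [0.5217, -0.1093, 0.1482]
ee_rot: [[0.975, 0.22, 0.0], [0.22, -0.975, -0.001], [-0.0, 0.001, -1.0]]
wrist_force: [-1.1, 0.0, 1.4]
finger_gap: 0.172
```

```bash
python3 - <<'E'
from h import *
s=shot('wrist','w4',scale=1.5);print(s['position'],s['wrist_force'],s['moment'],s['finger_gap'],s['time_s'])
E
```

```text
[ 0.52174071 -0.10925341  0.1482414 ] [-1.11205953  0.02375074  1.36134801] [0.09288411 0.18985363 0.03381217] 0.17185429367757438 3.875
```

View pics/w4.png

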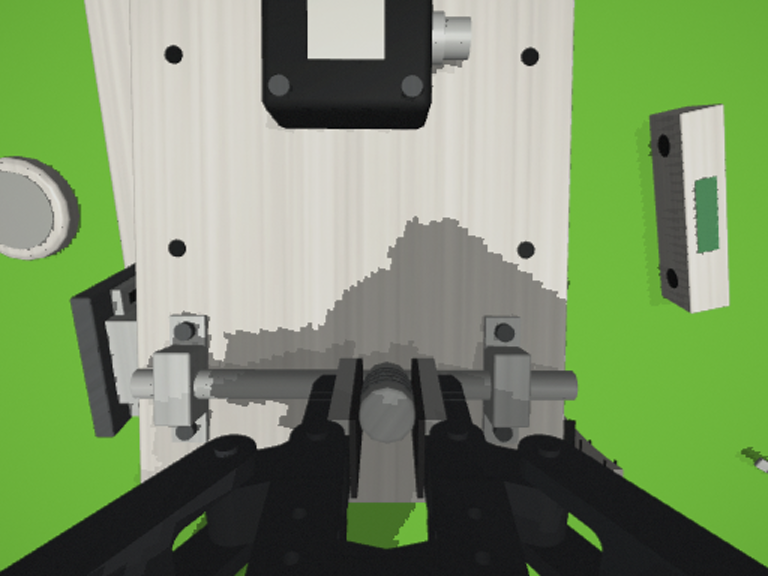

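>>> apply_moves([
  {"dx":0,"dy":0,"dz":0,"roll":0},
  {"dx":-5,"dy":0,"dz":11,"roll":0},
  {"dx":-10,"dy":0,"dz":25,"roll":0},
  {"dx":-14,"dy":0,"dz":38,"roll":0},
  {"dx":-14,"dy":0,"dz":38,"roll":0},
], grip=1.0, squeeze=60)

```text
time_s: 4.55
position: [0.5078, -0.1127, 0.1102]
ee_rot: [[0.975, 0.221, 0.0], [0.221, -0.975, -0.002], [-0.0, 0.002, -1.0]]
wrist_force: [-3.3, -0.7, 6.6]
finger_gap: 0.164
```

>>> apply_moves([
  {"dx":-2,"dy":0,"dz":6,"roll":0},
  {"dx":-3,"dy":0,"dz":12,"roll":0},
  {"dx":-3,"dy":0,"dz":12,"roll":0},
])

```text
time_s: 4.92
position: [0.5048, -0.1138, 0.0989]
ee_rot: [[0.975, 0.221, 0.001], [0.221, -0.975, -0.003], [-0.0, 0.003, -1.0]]
wrist_force: [-4.3, 0.3, 9.1]
finger_gap: 0.166
```

```bash
python3 - <<'E'
from h import *
s=shot('wrist','w5',scale=1.5);print(s['position'],s['wrist_force'],s['moment'],s['finger_gap'],s['time_s'])
E
```

```text
[ 0.50477895 -0.11375563  0.09894278] [-4.28077078  0.30343664  9.05919656] [-0.11065761  0.57427503  0.27496919] 0.16573492355818015 4.925
```

View pics/w5.png

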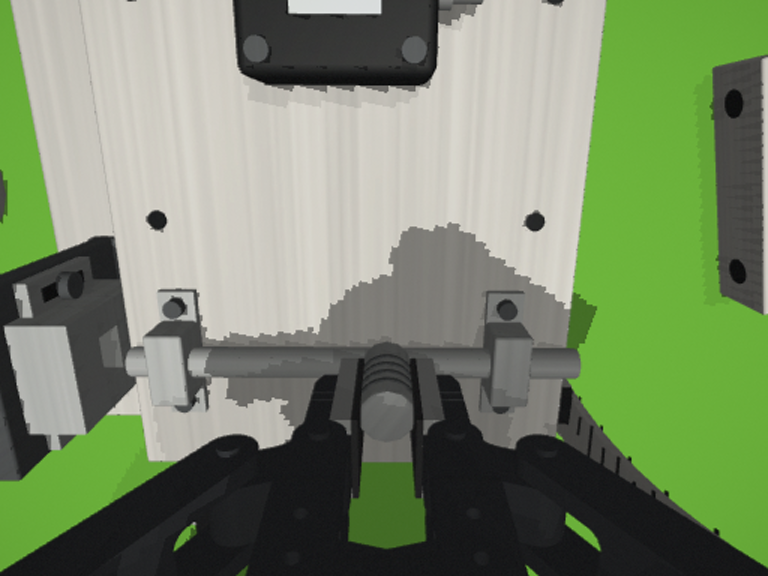

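```bash
python3 - <<'E'
from h import *
im=cv2.imread('pics/w5.png')[220:490,0:300]; cv2.imwrite('pics/w5c.png',cv2.resize(im,None,fx=2.2,fy=2.2,interpolation=cv2.INTER_CUBIC))
s=manip.sense();C=cam('wrist',s);v=np.load('v.npy')
def W(P):
    P=np.array(P);c,q=np.cos(v[1]),np.sin(v[1]);return np.c_[P[:,0]*c-P[:,1]*q+v[2],P[:,0]*q+P[:,1]*c+v[3],P[:,2]]
crop=lambda rc:np.round(((rc*1.5)-[220,0])*2.2)[:,::-1]
for t in(-.024,0,.024):
    k=knob(t,.009,.070); print('rod end top/bot/mid (col,row)',t,crop(proj(C,W([k+[0,0,.005],k-[0,0,.005],k]))).tolist())
for d in(-.005,0,.005): print('slot face x-/+ top, bottom',d,crop(proj(C,W([[x,.08,z+d] for z in(.078,.0664) for x in(-.103,-.067)]))).tolist())
print(crop(proj(C,W([knob(0,0,.075)+[.0,0,0],knob(0,.043,-.013)]))).tolist())
E
```

```text
rod end top/bot/mid (col,row) -0.024 [[300.0, 320.0], [330.0, 292.0], [315.0, 306.0]]
rod end top/bot/mid (col,row) 0 [[284.0, 334.0], [315.0, 305.0], [300.0, 319.0]]
rod end top/bot/mid (col,row) 0.024 [[267.0, 348.0], [300.0, 317.0], [284.0, 332.0]]
slot face x-/+ top, bottom -0.005 [[252.0, 425.0], [212.0, 206.0], [288.0, 388.0], [253.0, 180.0]]
slot face x-/+ top, bottom 0 [[236.0, 443.0], [193.0, 219.0], [273.0, 403.0], [236.0, 191.0]]
slot face x-/+ top, bottom 0.005 [[218.0, 462.0], [173.0, 232.0], [258.0, 420.0], [218.0, 202.0]]
[[295.0, 294.0], [858.0, 441.0]]
```

View pics/w5c.png

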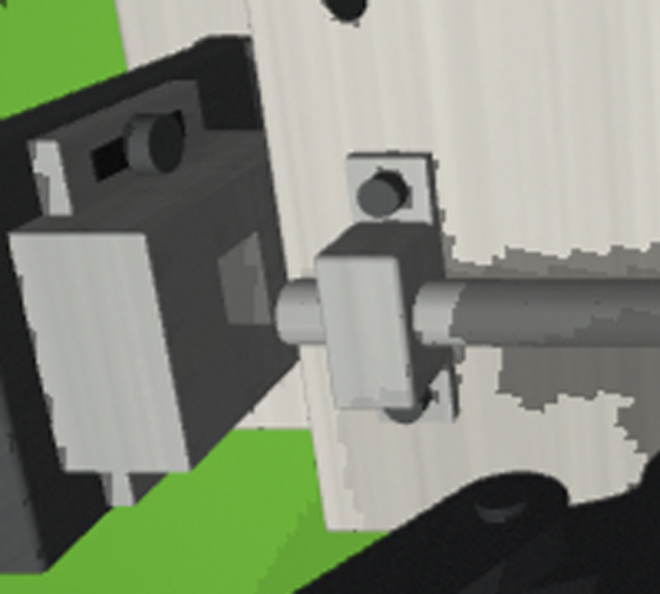

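The crop shows the keeper slot's opening at roughly (217–272, 232–322) crop px and the rod end at (277,312). Compared with the projections, the slot sits about 4–5 mm below nominal. I'll go down 4 mm, slide to just short of the keeper, then feel for it.

>>> apply_moves([
  {"dx":0,"dy":0,"dz":2,"roll":0},
  {"dx":0,"dy":0,"dz":4,"roll":0},
  {"dx":0,"dy":-4,"dz":4,"roll":0},
  {"dx":0,"dy":-8,"dz":4,"roll":0},
  {"dx":0,"dy":-8,"dz":4,"roll":0},
])

```text
time_s: 5.6
position: [0.5024, -0.1066, 0.096]
ee_rot: [[0.976, 0.22, 0.0], [0.22, -0.975, -0.005], [-0.001, 0.005, -1.0]]
wrist_force: [-6.2, -2.7, 10.8]
finger_gap: 0.166
```

```bash
cat >> h.py <<'E'
def st():
    s=manip.sense();a=.2245;y=np.array([-np.sin(a),np.cos(a)]);x=np.array([np.cos(a),np.sin(a)])
    d=s['position'][:2]-np.array([.5048,-.1138]);F=s['wrist_force']
    print('x,y,z mm',np.round([d@x*1e3,d@y*1e3,s['position'][2]*1e3],2),'F x,y,z',np.round([F[:2]@x,F[:2]@y,F[2]],1),round(s['finger_gap'],3),s['time_s'])
E
python3 -c "
from h import *
st(); shot('wrist','w6',(100,340,0,330),2.4)"
```

```text
x,y,z mm [-0.74  7.55 96.04] F x,y,z [-6.6 -1.3 10.8] 0.166 5.6
```

View pics/w6.png

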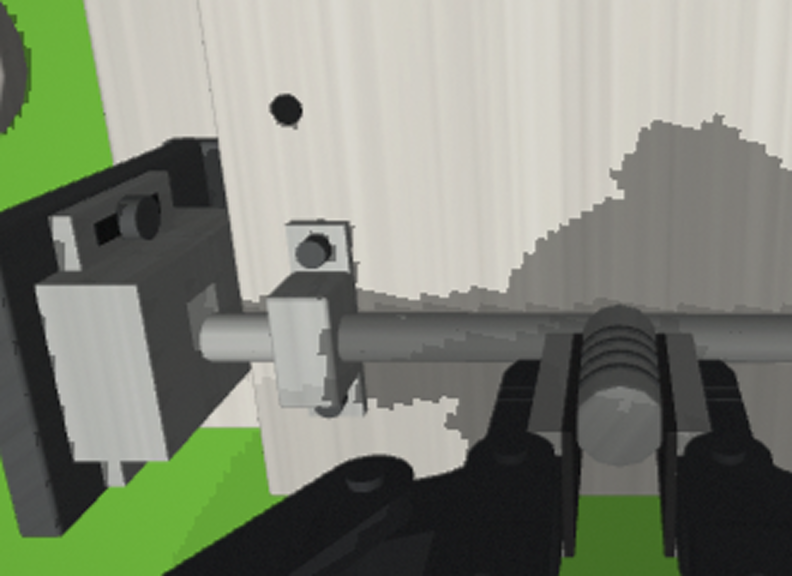

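The picture shows the rod end at (200,340), still a little high for the slot, whose top-left corner is at (188,300). I'll go 2.5 mm lower, ease x, and try a gentle insertion.

>>> apply_moves([
  {"dx":-1,"dy":0,"dz":2,"roll":0},
  {"dx":-1,"dy":0,"dz":3,"roll":0},
  {"dx":-1,"dy":-2,"dz":3,"roll":0},
  {"dx":-1,"dy":-4,"dz":3,"roll":0},
])

```text
time_s: 6.15
position: [0.5015, -0.1042, 0.0945]
ee_rot: [[0.976, 0.219, 0.003], [0.219, -0.976, -0.007], [0.001, 0.008, -1.0]]
wrist_force: [-3.4, -2.9, 10.5]
finger_gap: 0.162
```

```bash
python3 -c "
from h import *
st()"
```

```text
x,y,z mm [-1.03 10.11 94.54] F x,y,z [-4.  -2.1 10.5] 0.162 6.15
```

>>> apply_moves([
  {"dx":0,"dy":-1,"dz":1,"roll":0},
  {"dx":0,"dy":-2,"dz":1,"roll":0},
  {"dx":0,"dy":-2,"dz":1,"roll":0},
])

```text
time_s: 6.52
position: [0.5015, -0.1038, 0.0949]
ee_rot: [[0.976, 0.217, 0.004], [0.217, -0.976, -0.011], [0.002, 0.011, -1.0]]
wrist_force: [-3.7, -4.3, 10.4]
finger_gap: 0.162
```

```bash
python3 -c "
from h import *
st()"
```

```text
x,y,z mm [-0.94 10.47 94.86] F x,y,z [-4.5 -3.4 10.4] 0.162 6.525
```

>>> apply_moves([
  {"dx":0,"dy":2,"dz":3,"roll":0},
  {"dx":0,"dy":2,"dz":4,"roll":0},
  {"dx":0,"dy":-1,"dz":4,"roll":0},
  {"dx":0,"dy":-3,"dz":4,"roll":0},
  {"dx":0,"dy":-3,"dz":4,"roll":0},
])

```text
time_s: 7.15
position: [0.5007, -0.1018, 0.0921]
ee_rot: [[0.976, 0.216, 0.005], [0.216, -0.976, -0.013], [0.002, 0.013, -1.0]]
wrist_force: [-6.4, -2.3, 11.0]
finger_gap: 0.162
```

```bash
python3 -c "
from h import *
st()"
```

```text
x,y,z mm [-1.3  12.61 92.09] F x,y,z [-6.8 -0.8 11. ] 0.162 7.15
```

The rod is past the keeper face at travel 12.6 with low force, so it is entering. I'll continue home.

>>> apply_moves([
  {"dx":-0.5,"dy":-2,"dz":1.2,"roll":0},
  {"dx":-0.5,"dy":-4,"dz":1.2,"roll":0},
  {"dx":-0.5,"dy":-6,"dz":1.2,"roll":0},
  {"dx":-0.5,"dy":-6,"dz":1.2,"roll":0},
])

```text
time_s: 7.65
position: [0.4997, -0.097, 0.0924]
ee_rot: [[0.977, 0.215, 0.007], [0.215, -0.977, -0.014], [0.004, 0.016, -1.0]]
wrist_force: [-5.4, -2.4, 11.4]
finger_gap: 0.163
```

```bash
python3 -c "
from h import *
st()"
```

```text
x,y,z mm [-1.25 17.51 92.36] F x,y,z [-5.8 -1.1 11.4] 0.163 7.65
```

>>> apply_moves([
  {"dx":0,"dy":-3,"dz":1.2,"roll":0},
  {"dx":0,"dy":-6,"dz":1.2,"roll":0},
  {"dx":0,"dy":-9,"dz":1.2,"roll":0},
  {"dx":0,"dy":-10,"dz":1.2,"roll":0},
  {"dx":0,"dy":-10,"dz":1.2,"roll":0},
])

```text
time_s: 8.28
position: [0.4978, -0.0884, 0.0925]
ee_rot: [[0.977, 0.213, 0.009], [0.213, -0.977, -0.017], [0.005, 0.018, -1.0]]
wrist_force: [-5.8, -3.7, 12.2]
finger_gap: 0.16
```

```bash
python3 -c "
from h import *
st()"
```

```text
x,y,z mm [-1.14 26.29 92.49] F x,y,z [-6.4 -2.3 12.2] 0.16 8.275
```

>>> apply_moves([
  {"dx":0,"dy":-2,"dz":1,"roll":0},
  {"dx":0,"dy":-3,"dz":1,"roll":0},
  {"dx":0,"dy":-3,"dz":1,"roll":0},
])

```text
time_s: 8.65
position: [0.4979, -0.0882, 0.0931]
ee_rot: [[0.977, 0.211, 0.01], [0.211, -0.977, -0.023], [0.005, 0.024, -1.0]]
wrist_force: [-5.7, -9.2, 11.6]
finger_gap: 0.163
```

```bash
python3 -c "
from h import *
st()"
```

```text
x,y,z mm [-1.02 26.45 93.14] F x,y,z [-7.6 -7.7 11.6] 0.163 8.65
```

The bolt is at its end stop: travel 26.4, force rising to 7.7 N. I'll ease the load off onto the slot, then let go.

>>> apply_moves([
  {"dx":-0.5,"dy":-0.5,"dz":0,"roll":0},
  {"dx":-1,"dy":-0.5,"dz":-1,"roll":0},
  {"dx":-1,"dy":-0.5,"dz":-1.5,"roll":0},
  {"dx":-1,"dy":-0.5,"dz":-1.5,"roll":0},
])

```text
time_s: 9.15
position: [0.4978, -0.0882, 0.0943]
ee_rot: [[0.977, 0.211, 0.012], [0.211, -0.977, -0.023], [0.007, 0.025, -1.0]]
wrist_force: [4.8, -2.3, -5.2]
finger_gap: 0.165
```

```bash
python3 -c "
from h import *
st()"
```

```text
x,y,z mm [-1.12 26.49 94.25] F x,y,z [ 4.1 -3.3 -5.2] 0.165 9.15
```

The rod now holds under the slot's top, with the tool pulling slightly upward. I'll bring that back to neutral and open.

>>> apply_moves([
  {"dx":0,"dy":0,"dz":0,"roll":0},
  {"dx":0,"dy":0,"dz":0,"roll":0},
])

```text
time_s: 9.4
position: [0.4978, -0.0883, 0.0941]
ee_rot: [[0.977, 0.211, 0.012], [0.211, -0.977, -0.023], [0.007, 0.025, -1.0]]
wrist_force: [2.8, -1.8, -3.2]
finger_gap: 0.16
```

>>> apply_moves([
  {"dx":0,"dy":0,"dz":0,"roll":0},
  {"dx":0,"dy":0,"dz":0,"roll":0},
  {"dx":0,"dy":0,"dz":0,"roll":0},
], grip=0.65)

```text
time_s: 9.78
position: [0.4976, -0.0881, 0.0941]
ee_rot: [[0.977, 0.211, 0.011], [0.211, -0.977, -0.023], [0.006, 0.025, -1.0]]
wrist_force: [-0.2, 0.1, -0.3]
finger_gap: 0.352
```

```bash
python3 -c "
from h import *
st(); shot('wrist','w7',scale=1.5)"
```

```text
x,y,z mm [-1.32 26.65 94.11] F x,y,z [-0.2  0.1 -0.3] 0.352 9.775
```

View pics/w7.png

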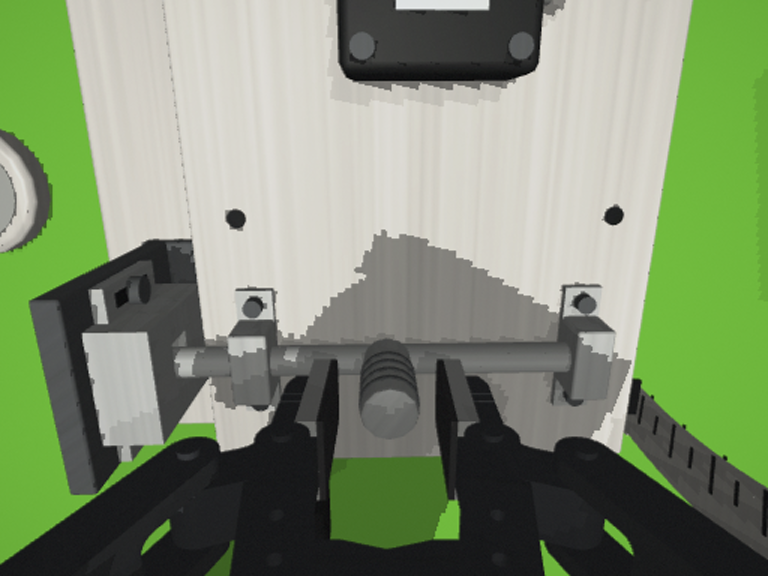

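The picture shows the rod running into the keeper at (178,360) and the fingers clear of the knob at (388,390), with forces at zero. I'll lift straight up.

>>> apply_moves([
  {"dx":0,"dy":0,"dz":-20,"roll":0},
  {"dx":0,"dy":0,"dz":-50,"roll":0},
  {"dx":0,"dy":0,"dz":-90,"roll":0},
  {"dx":0,"dy":0,"dz":-130,"roll":0},
  {"dx":0,"dy":0,"dz":-130,"roll":0},
])

```text
time_s: 10.45
position: [0.4981, -0.0857, 0.2276]
ee_rot: [[0.977, 0.211, 0.018], [0.212, -0.977, -0.025], [0.012, 0.028, -1.0]]
wrist_force: [0.2, -0.4, -0.4]
finger_gap: 0.351
```

```bash
python3 -c "
from h import *
st(); s=shot('wrist','w8',(60,330,60,420),2.2)
C=cam('wrist',s);v=np.load('v.npy')
r=imaging.pinpoint('wrist','bolt_knob')[:1]; print(r)
for t in(-.02,0):
  for y in(-.013,.005,.013):
    p=knob(t,.019,y);c,q=np.cos(v[1]),np.sin(v[1]);print(t,y,proj(C,np.array([[p[0]*c-p[1]*q+v[2],p[0]*q+p[1]*c+v[3],p[2]]])))
"
```

```text
x,y,z mm [ -0.27  28.89 227.63] F x,y,z [ 0.1 -0.4 -0.4] 0.351 10.45
[{'point': [180.0, 258.0], 'conf': 0.67}]
-0.02 -0.013 [[179.4517813  287.76452808]]
-0.02 0.005 [[179.86727693 266.3583225 ]]
-0.02 0.013 [[180.05235421 256.82319844]]
0 -0.013 [[180.2504098  288.34871643]]
0 0.005 [[180.67324531 266.62980513]]
0 0.013 [[180.86159821 256.95507406]]
```

View pics/w8.png

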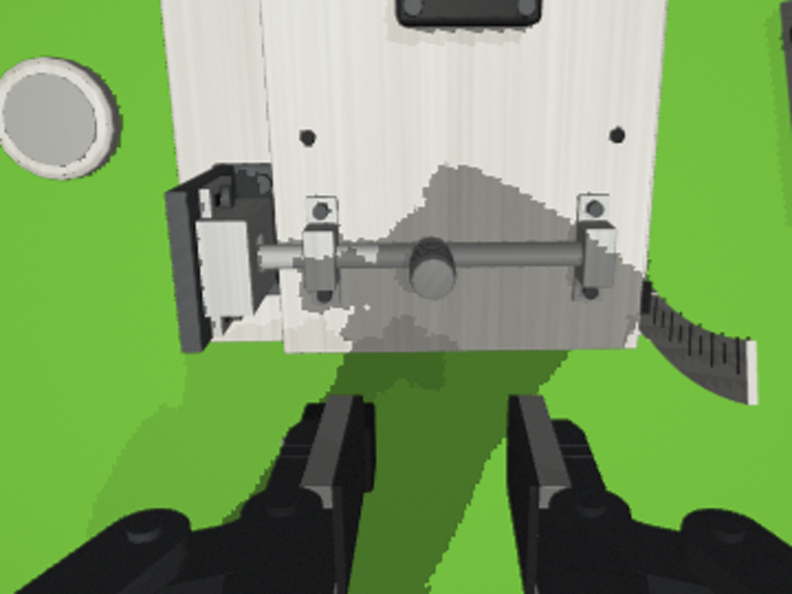

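The plate is held level, the rod is inside the keeper, and the network's knob point (column 258) matches the home position (257). Handing in.

```bash
python3 -c "
from h import *
print(job.hand_in())"
```

```text
the job is handed in; nothing more can be done
None
```

The plate is locked down flat by the bolt alone, and I handed the job in with about 10.5 s of the 38 s used.

**What I did:** I pinched the knob with the jaws along the bolt and pressed the plate down along its arc. One gentle try against the keeper face was blocked, at about 3.4 N. I backed off, went about 3 mm lower, and the bolt went in. I slid it to its end stop, eased the load onto the slot, let go and lifted away.

**Last checks:**
- **Bolt home:** the tool had moved 26.4 mm (home is 26 mm), and the bolt direction force rose to 7.7 N at the stop. In the final wrist picture the knob is about 1 pixel (under 1 mm) from its home position.
- **Plate held:** with the load off, the bolt stayed put against about 5 N of upward pull. The final picture shows it still down with the robot clear.
- **Forces:** I estimate the load on the lock bracket at no more than about 16 N. The highest wrist force I read was about 16 N, at the end of a move.
- **Rest of the table:** I did not measure the other items again, but no move came near them or the sensor.

**What didn't agree:** the keeper seems to sit about 5 mm below nominal, the limit given, so the locked plate may be slightly below true level. That figure comes from the tool height, which has an error of about 2 mm. I did not measure the final tilt.

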